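# Wind the carton clamp shut with its crank

### The job

Fit the larger of the two loose cranks down onto the square shaft of the carton clamp, then wind it round by its handle, clockwise seen from above, until the clamp's sliding jaw is up against the row of cartons. Let go, leaving the crank fully down on the shaft, and leave the small crank where it lies.

Things in the scene. Friction and masses are not known exactly. Their poses are not given: they have to be found in the camera images.
- crank: Crank to use, 380 g: steel hub 42 mm square, 24 high, with a 20.5 mm square through-hole; arm 16 wide, 24 high; at its end, 80 mm from the hole's axis, an upright handle, 20 mm across, spinning freely on its pin, 25 to 70 mm above the underside. Origin: hole's axis, at the underside; x along the arm to the handle, z up. Grip hub or arm across y. Fits in four positions a quarter turn apart.
- shaft_seat (a point): Shoulder (48 mm across) of the bolted-down clamp's upright shaft, on its axis, 95 mm above the table: the crank's underside rests here. Above it the shaft is 17 mm square for 22 mm, then tapers to 7 mm at its tip (36 mm up), guiding the crank in from 7 mm and 10 degrees off. x, y square to its faces, turning with it; z up. Handle force 2 to 3 N; stays where left. Rest of clamp is under 90 mm high.
- jaw (a joint): Travel in m of the clamp's sliding jaw, an upright aluminium plate 120 mm wide, from the gearbox under the shaft towards four cartons standing in a row: 0 to 0.006 at the start, 0.042 up against the cartons (hard stop). The shaft drives it, 24 mm a turn, closing when turned clockwise seen from above: 1.5 to 1.75 turns, plus up to a twelfth of a turn of play between crank and shaft.
- small_crank: A smaller crank of the same kind, which does not fit: hub 26 mm square with a 10 mm hole, arm 50 mm, handle 14 mm across, 44 mm high over all. Origin: on its hole's axis at the underside; x along its arm. To be left where it lies.
Not all that is in view belongs to the job. Leave any blue or pink look-alike of the crank alone.

How it is judged:
By the outcome, as a careful person would: the job done as asked, in the order asked, and still so for the second after the job is handed in, with the robot touching nothing.
It also fails if it takes over 67 s, if anything falls off the work surface, if the arm or the gripper's body presses on something with over 40 N, if the wrist force passes 120 N, or if a joint passes its speed limit or range.

### The arm

A 7-joint arm with a two-finger parallel gripper is mounted at the origin on the work surface. World frame = base frame: x ahead of the robot, y to its left, z up, the work surface at z = 0. Lengths are in m, angles in rad, forces in N, time in s.
With the tool pointing down it reaches from about 0.425 to 0.875 m from the base axis. Payload 4.7 kg.
Tool frame: the origin (TCP) lies at the very end of the fingers, on their centre line; the grasp point (between the pads) lies 19 mm behind it; z points along the fingers, y is the line along which they close (so a half turn about z gives the same grasp; the last joint's range is limited). The gripper opens to 87 mm and grips with 3 to 60 N. Pads are 19 mm wide; open, the fingers measure 117 mm over their backs; the gripper's body (75 mm by 190 mm) begins 51 mm behind the grasp point.
Start: joints at [1.283, 0.321, -0.07, 1.45, 0.023, 1.371, -0.057], TCP at [0.193, -0.621, 0.223] pointing down, gripper open.
Joint ranges: [-2.86, 2.86], [-0.3, 2.09], [-1.38, 1.24], [0.06, 2.45], [-1.56, 4.7], [0.09, 2.05], [-2.69, 2.69]. Speed limits (rad/s): [2.57, 2.57, 3.14, 3.14, 3.14, 3.14, 3.14].

### API

Orientations are given as a rotation vector (axis times angle).
In Python, from bench import get_state, get_image, get_calibration, close_job gives the robot as it stands.
- The arm moves only by the shell command python3 -m crank 'ROWS' [FORCE]. ROWS is JSON, a list of rows, each a list of 5 numbers: the opening, from 0 (shut) to 1 (fully open), then the shift along the world's x, y, z in units of 0.2 m (1.0 is 0.2 m), then the turn about the world's z in units of 2 pi rad (1.0 is 2 pi rad). A call has 1 to 5 rows; each row is the pose to reach, as a shift and turn from the pose commanded when the call began, turning the shorter way round; what a row does not reach only later rows make up. A row lasts 1/8 s, in which the tool goes at most 62.5 mm and 10.7 degrees, less where a joint would pass 70% of its speed; a pose out of reach is approached as far as the arm can. A call with a number of a shift or a turn outside -1 to 1 is refused whole. A call with a gripper value outside its range is refused whole. The fingers move at their own pace and stop on an object; FORCE is the grip in N (left out, the last holds). Time passes only in rows, so rows that repeat a pose let the fingers close. It gives the time, the measured TCP pose, the force, the opening and the grip force at its end, in the units of the state.
- get_state(): the state, without advancing time (a new reading comes with each control period).
- get_image(name): name is "scene" or "top"; returns the picture (384x512x3 uint8, red, green, blue); there is no depth.
- get_calibration(name): a dict with "fovy" (degrees; the focal length in pixels is half the picture's height over the tangent of half this angle, whatever the lens; pixels are square), "cx", "cy" (the principal point, pixels), "R" (3x3) and "t" (3): a world point X has camera coordinates R X + t. Camera axes: x right, y down, z forward; pixel columns grow to the right and rows downward; lengths in m; the calibration is good to about 2 mm. A picture is of the moment at which its call begins. get_calibration takes no time and is no camera call.
- close_job(): hands the job in; it is judged then, once.
The state is a dict: "time": time; "joint_positions": joint angles; "qd": joint speeds; "joint_torque": joint torques, N m; "position": TCP position; "tool_rot": TCP orientation; "ft_force": force on the tool from outside, world axes, zero at the start; "torque": the same for the moment, N m; "grip_width": opening from 0.0 (shut) to 1.0 (fully open); "grip_force": force on a finger pad.
Only numpy, scipy, OpenCV 4.12 (cv2) and the standard library are available. Lean on these libraries where they do the work, as an engineer would, in place of code of your own. Each camera call takes 0.05 s, during which the arm holds its last target. There are 200 camera calls.

## Working session

There is one attempt and no reset: what is moved stays moved. The work goes in short steps, Python scripts to look and compute and a shell command to move; the robot and the scene stay as the last step left them, time stands still between calls to the robot, and variables do not carry over. Pictures are saved under pics/ and viewed, at most 12 in all, crops included, and the job is handed in when it is done.

```bash
ls; mkdir -p pics
python3 - <<'E'
from bench import *
import cv2,numpy as np
for n in("scene","top"):
    im=get_image(n); cv2.imwrite(f"pics/{n}0.png",im[:,:,::-1]); c=get_calibration(n); print(n,c)
print(get_state())
E
```

```text
pics
scene {'fovy': 57.48572436218625, 'cx': 251.9137280992686, 'cy': 191.32266558416316, 'R': array([[ 0.65882813,  0.75217089, -0.01358094],
       [ 0.41740269, -0.38050387, -0.82522227],
       [-0.62587577,  0.53801093, -0.56464481]]), 't': array([-0.31204915, -0.137808  ,  1.13717553])}
top {'fovy': 56.19069552798257, 'cx': 255.30683081122328, 'cy': 190.67489542722433, 'R': array([[-0.02520261, -0.99907885, -0.03473149],
       [-0.98872788,  0.03004058, -0.14667908],
       [ 0.14758732,  0.03064329, -0.98857421]]), 't': array([-0.01023174,  0.48573945,  0.83744624])}
{'time': 0.1, 'joint_positions': array([ 1.283086  ,  0.32172634, -0.07005799,  1.45157438,  0.02258904,
        1.37080542, -0.05691057]), 'qd': array([ 9.33497413e-04, -4.46497524e-05,  1.61486517e-03, -1.74991539e-03,
       -3.34584774e-04,  4.45267152e-04,  2.54594447e-04]), 'joint_torque': array([-3.48934338e-05, -4.92570949e+01, -4.05612476e-01, -3.13399601e+01,
       -6.41490868e-02,  3.94711783e-02,  4.17426963e-05]), 'position': array([ 0.1930021 , -0.6201536 ,  0.22157458]), 'tool_rot': array([-3.10421994e+00, -4.72015797e-01,  5.51168904e-04]), 'ft_force': array([-0.21525351, -0.1733104 ,  0.74521014]), 'torque': array([-0.02426644, -0.00480402,  0.01215267]), 'grip_force': 0.0, 'grip_width': 0.998982888356128}
```

View pics/scene0.png

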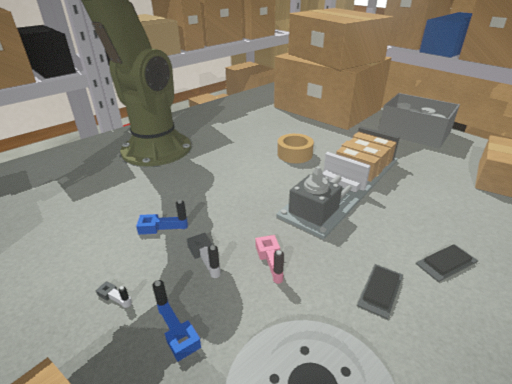

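View pics/top0.png

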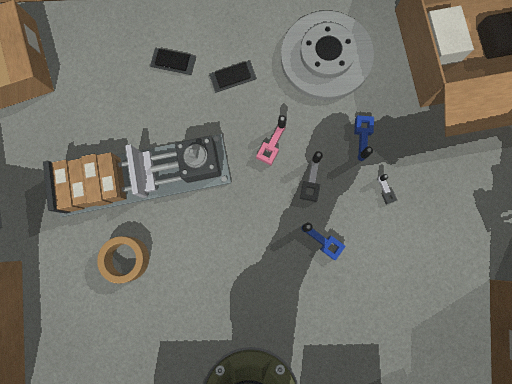

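Both views show the scene. The larger steel crank is in shadow, with its hub near top (311,190) and handle near (318,157). The small one is at (388,188), the clamp shaft near (196,153), and the cartons to its left. I'll crop closer.

Run:
```python
import cv2,numpy as np
a=cv2.imread("pics/top0.png");b=cv2.imread("pics/scene0.png")
r=lambda im,x,y,w,h,s:cv2.convertScaleAbs(cv2.resize(im[y:y+h,x:x+w],(w*s,h*s),interpolation=cv2.INTER_CUBIC),alpha=1.3,beta=15)
A=np.hstack([r(a,285,145,50,65,8)[:290*2,:400],r(a,170,130,50,65,8)])
cv2.imwrite("pics/c1.png",A)
B=np.hstack([r(b,180,225,50,65,8),r(b,290,160,50,65,8)])
cv2.imwrite("pics/c2.png",B)
```

```text
(no output)
```

View pics/c1.png

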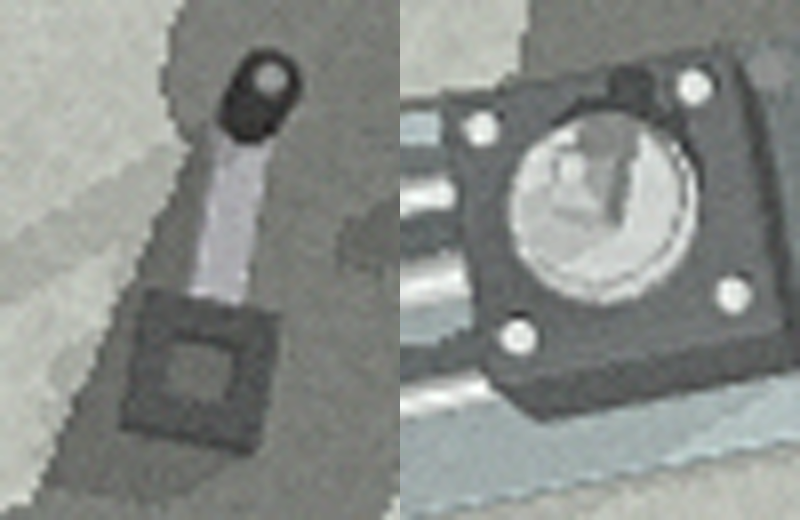

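View pics/c2.png

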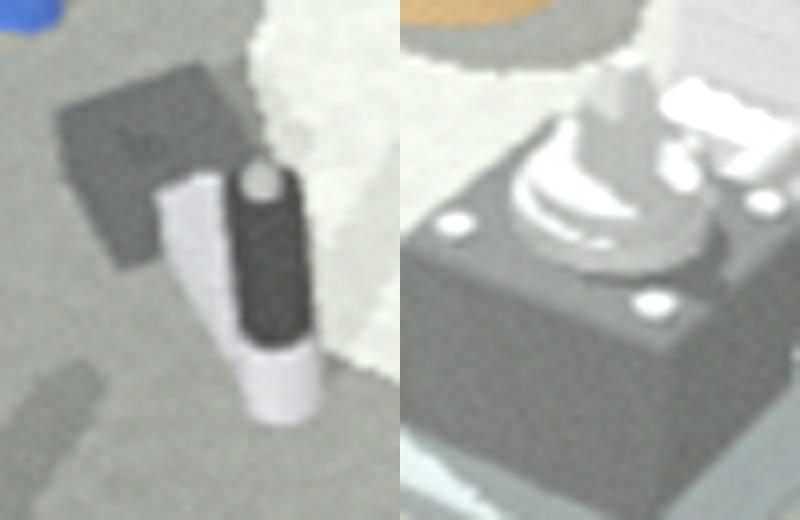

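The crop shows the crank hub's top face at crop (200,371) and the pin at (272,78). The shoulder disc is centred at (604,205), and the shaft tip is near (570,165). I still need the shaft's angle, so I'll stretch contrast.

```bash
cat > h.py <<'E'
import numpy as np
from bench import *
def cam(n):
    c=get_calibration(n); return c,191.5+.5 and 192/np.tan(np.radians(c['fovy']/2))
def ray(n,u,v,z):
    c,f=cam(n); C=-c['R'].T@c['t']; d=c['R'].T@np.array([(u-c['cx'])/f,(v-c['cy'])/f,1]); return C+d*(z-C[2])/d[2]
def proj(n,X):
    c,f=cam(n); p=c['R']@np.array(X)+c['t']; return np.array([c['cx']+f*p[0]/p[2],c['cy']+f*p[1]/p[2]])
E
python3 - <<'E'
from h import *
import cv2
c1=lambda x,y:(285+x/8-.5,145+y/8-.5)
hub=[(142,290),(280,312),(258,455),(122,428)]
P=np.array([ray("top",*c1(*p),.024) for p in hub])[:,:2]
print(P, np.linalg.norm(np.roll(P,-1,0)-P,axis=1), P.mean(0))
H=ray("top",*c1(272,78),.070)[:2]; print("handle",H, H-P.mean(0),np.linalg.norm(H-P.mean(0)),np.degrees(np.arctan2(*(H-P.mean(0))[::-1])))
for p in((0,1),(1,2)):
    d=P[p[1]]-P[p[0]];print(np.degrees(np.arctan2(d[1],d[0])))
s=ray("top",170+204/8-.5,130+205/8-.5,.095);print("shaft",s,proj("scene",s),proj("scene",s+[0,0,.036]),proj("top",s+[0,0,.036]))
c,f=cam("scene");s2=ray("scene",290+213/8-.5,160+190/8-.5,.095);print(s2)
# crank check in scene
print(proj("scene",[*H,.07]), "seen",180+262/8-.5,225+182/8-.5, "hub",proj("scene",[*P.mean(0),.024]))
# averaged images for less noise
for n in("top","scene"):
    m=np.mean([get_image(n).astype(float) for _ in range(8)],0)[:,:,::-1]; np.save(n+".npy",m)
t=np.load("top.npy")[138:172,180:212];u=np.load("scene.npy")[162:196,302:334]
r=lambda m:cv2.resize(np.clip((m-90)*1.5,0,255).astype(np.uint8),None,fx=12,fy=12,interpolation=cv2.INTER_CUBIC)
cv2.imwrite("pics/c3.png",np.hstack([r(t),r(u)]))
E
```

```text
[[ 0.50816523 -0.13944143]
 [ 0.50000499 -0.1812511 ]
 [ 0.45612893 -0.17233382]
 [ 0.46562769 -0.13146854]] [0.04259857 0.04477306 0.04195471 0.04327828] [ 0.48248171 -0.15612372]
handle [ 0.56219797 -0.17561178] [ 0.07971626 -0.01948806] 0.08206379910624671 -13.737529892564325
-101.04391108420793
168.5117973217559
shaft [0.56356231 0.11156364 0.095     ] [314.71251268 180.95460326] [316.14710701 167.18354821] [191.73277647 151.14241423]
[0.57188767 0.10659058 0.095     ]
[211.76379218 248.24910615] seen 212.25 247.25 hub [198.79236573 240.2901669 ]
```

View pics/c3.png

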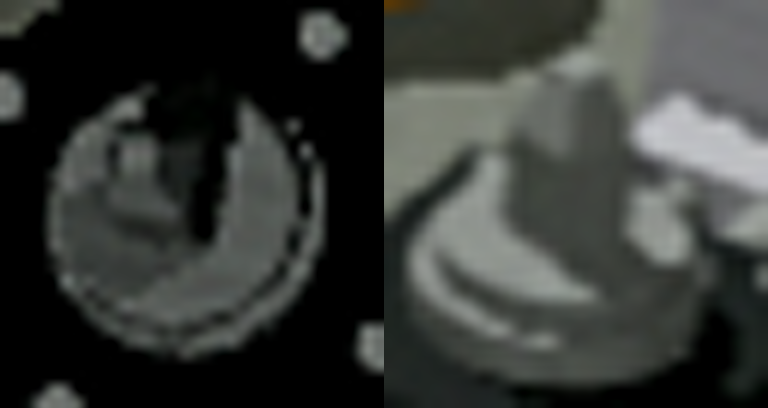

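The top crop (left) shows the lit shaft tip at (138,158). The scene crop (right) shows the shaft's silhouette from x=510 to 625, with an inner edge near 577. I'll enlarge just the shaft.

Run:
```python
from h import *
import cv2
t=np.load("top.npy")[142:167,183:203].mean(2);u=np.load("scene.npy")[163:188,308:328].mean(2)
def r(m):
    m=cv2.resize(m.astype(np.float32),None,fx=20,fy=20,interpolation=cv2.INTER_CUBIC); m=np.clip(m,0,255).astype(np.uint8); return cv2.createCLAHE(3,(2,2)).apply(m)
cv2.imwrite("pics/c4.png",np.hstack([r(t),r(u)]))
s=np.array([.5675,.109,.095])
c,f=cam("scene");p=c['R']@s+c['t'];print("px/mm",f/p[2]/1000, "view az",np.degrees(np.arctan2(*(c['R'].T[1::-1,2]))))
```

```text
px/mm 0.444823798887806 view az 139.31721893238276
```

View pics/c4.png

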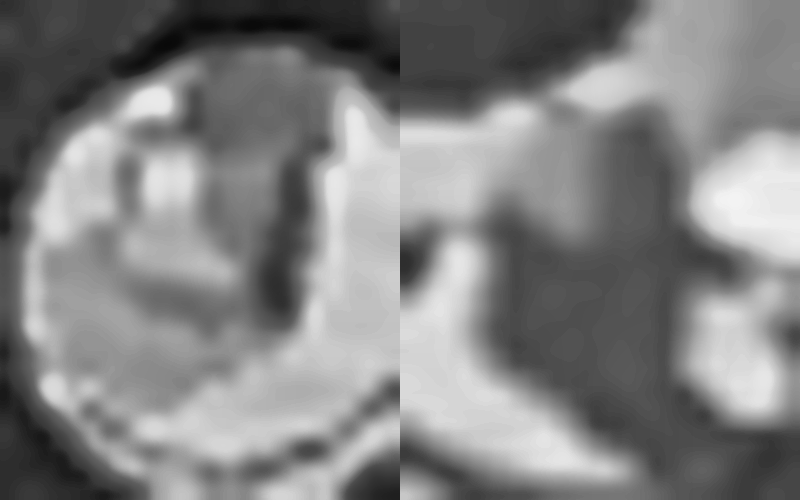

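The shaft's tip is at top crop (170,182). Its near side's lower edge slopes about 11° down to the right. The scene crop's inner edge is at x≈575–600. I'll check this against projected corners for two angles.

Run:
```python
from h import *
import cv2
s=np.array([.565,.1125,0])
for a in(-4,-11):
  for z,h in((.095,8.5),(.117,8.5),(.131,3.5)):
    for n,o in(("top",(183,142)),("scene",(308,163))):
      q=[]
      for k in range(4):
        t=np.radians(a+45+90*k);X=s+[h*1.414e-3*np.cos(t),h*1.414e-3*np.sin(t),z]
        q.append(((proj(n,X)-o+.5)*20+[400*(n=="scene"),0]).round().astype(int).tolist())
      print(a,z,n,q)
# edge-based: shoulder disc in top by mask
t=np.load("top.npy").mean(2)
m=((t>120)&(t<260)).astype(np.uint8);m[:143]*=1
sub=t[140:172,178:214]
```

```text
-4 0.095 top [[174, 187], [164, 330], [310, 335], [320, 192]]
-4 0.095 scene [[667, 378], [558, 315], [452, 365], [561, 429]]
-4 0.117 top [[133, 136], [122, 283], [272, 289], [283, 142]]
-4 0.117 scene [[687, 211], [576, 149], [468, 198], [579, 261]]
-4 0.131 top [[147, 149], [143, 210], [205, 212], [210, 151]]
-4 0.131 scene [[634, 98], [588, 73], [543, 93], [589, 118]]
-11 0.095 top [[184, 179], [156, 320], [300, 343], [328, 201]]
-11 0.095 scene [[667, 385], [571, 316], [453, 358], [548, 428]]
-11 0.117 top [[143, 128], [114, 274], [262, 297], [291, 151]]
-11 0.117 scene [[686, 218], [589, 150], [469, 191], [565, 260]]
-11 0.131 top [[151, 145], [139, 206], [201, 216], [213, 155]]
-11 0.131 scene [[634, 101], [593, 74], [543, 90], [584, 118]]
```

Shaft axis ≈ (0.567, 0.1135), faces at about −9°. Crank hub is at (0.4825, −0.156), yaw about −12°. I'll approach the hub with the gripper open.

```bash
python3 -m crank '[[1,0.15,0.25,0,-0.01],[1,0.31,0.5,0,-0.02],[1,0.47,0.75,0,-0.03],[1,0.625,1,0,-0.04],[1,0.625,1,0,-0.04]]' 40
python3 -m crank '[[1,0.15,0.25,0,-0.01],[1,0.31,0.5,0,-0.02],[1,0.47,0.75,0,-0.03],[1,0.625,1,0,-0.041],[1,0.625,1,0,-0.041]]'
python3 -m crank '[[1,0.1,0.16,-0.1,0],[1,0.2,0.325,-0.35,0],[1,0.2,0.325,-0.6,0],[1,0.2,0.325,-0.6,0],[1,0.2,0.325,-0.6,0]]'
python3 - <<'E'
from h import *
from scipy.spatial.transform import Rotation as R
import cv2
s=get_state();r=R.from_rotvec(s['tool_rot']).as_matrix();p=s['position'];print(p,np.degrees(np.arctan2(r[1,1],r[0,1])),r[:,2])
A=get_image("scene")[:,:,::-1];B=get_image("top")[:,:,::-1]
f=lambda m,x,y:cv2.resize(m[y:y+150,x:x+100],None,fx=4,fy=4,interpolation=cv2.INTER_CUBIC)
cv2.imwrite("pics/d.png",np.hstack([f(A,150,150),f(B,260,110)]))
E
```

```text
time: 1.52
position: [0.3222, -0.4161, 0.2233]
tool_rot: [-3.14, -0.093, -0.003]
ft_force: [-0.4, -0.8, 0.1]
grip_width: 1.002
grip_force: 0.0
time: 2.15
position: [0.4457, -0.2165, 0.2231]
tool_rot: [-3.125, 0.312, -0.002]
ft_force: [-0.2, -0.3, 0.1]
grip_width: 0.998
grip_force: 0.0
time: 2.78
position: [0.4839, -0.1576, 0.1042]
tool_rot: [3.123, -0.328, 0.003]
ft_force: [1.0, 0.2, 0.7]
grip_width: 1.005
grip_force: 0.0
[ 0.48391385 -0.15757411  0.10421418] -101.98962092729265 [ 0.00176486 -0.00112856 -0.99999781]
```

View pics/d.png

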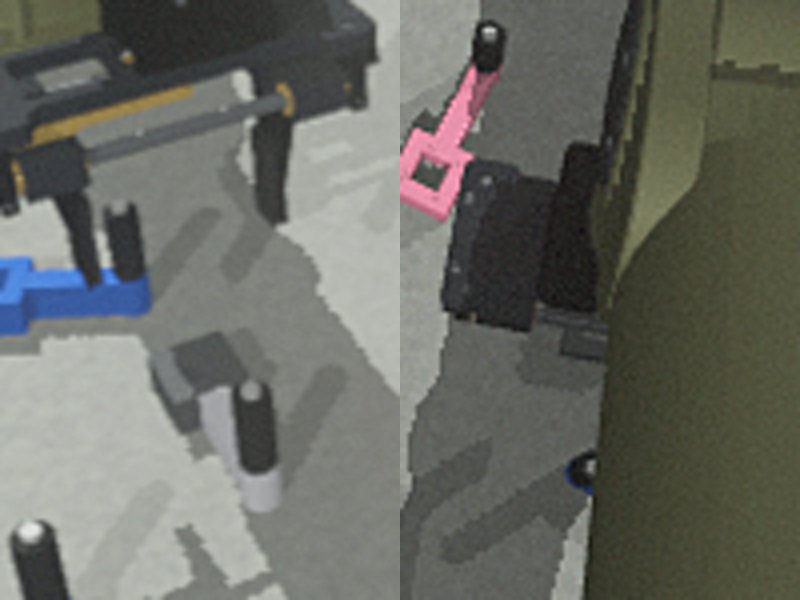

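The gripper is above the crank with both fingers clear of the blue and pink look-alikes. I'll descend, grip and lift a little.

```bash
python3 -m crank '[[1,-0.005,0.005,-0.2,0],[1,-0.005,0.005,-0.35,0],[1,-0.005,0.005,-0.45,0],[1,-0.005,0.005,-0.495,0],[1,-0.005,0.005,-0.495,0]]' 40
python3 -m crank '[[0,0,0,0,0],[0,0,0,0,0],[0,0,0,0,0],[0,0,0,0,0],[0,0,0,0,0]]' 40
python3 -m crank '[[0,0,0,0,0],[0,0,0,0,0],[0,0,0,0.02,0],[0,0,0,0.1,0],[0,0,0,0.2,0]]' 40
```

```text
time: 3.5
position: [0.4827, -0.1552, 0.0044]
tool_rot: [3.124, -0.326, 0.002]
ft_force: [-0.2, 0.2, -0.0]
grip_width: 0.998
grip_force: 0.0
time: 4.12
position: [0.482, -0.1551, 0.0036]
tool_rot: [3.124, -0.325, -0.0]
ft_force: [-1.0, -3.3, 0.1]
grip_width: 0.514
grip_force: 1.7
time: 4.75
position: [0.4817, -0.1537, 0.044]
tool_rot: [-3.124, 0.323, 0.002]
ft_force: [0.3, 0.4, -4.8]
grip_width: 0.479
grip_force: 39.7
```

Gripped at 41.7 mm. I'll lift and carry it to above the shaft.

```bash
python3 -m crank '[[0,0,0,0.2,0],[0,0,0,0.45,0],[0,0.05,0.1,0.7,0],[0,0.1,0.3,0.8,0.004],[0,0.2,0.5,0.8,0.008]]'
python3 -m crank '[[0,0.05,0.2,0,0],[0,0.1,0.4,0,0],[0,0.16,0.6,0,0],[0,0.2,0.75,0,0],[0,0.225,0.835,0,0]]'
python3 -m crank '[[0,0,0,-0.1,0],[0,0,0,-0.12,0],[0,0,0,-0.12,0],[0,0,0,-0.12,0]]'
python3 - <<'E'
from h import *
from scipy.spatial.transform import Rotation as R
import cv2
s=get_state();r=R.from_rotvec(s['tool_rot']).as_matrix();p=s['position'];print(p,np.degrees(np.arctan2(r[1,1],r[0,1])),proj("scene",p),proj("scene",[.567,.1135,.131]))
A=get_image("scene")[:,:,::-1];B=get_image("top")[:,:,::-1]
f=lambda m,x,y:cv2.resize(m[y:y+120,x:x+80],None,fx=5,fy=5,interpolation=cv2.INTER_CUBIC)
cv2.imwrite("pics/e.png",np.hstack([f(A,275,110),f(B,155,90)]))
E
```

```text
time: 5.38
position: [0.5234, -0.0532, 0.2069]
tool_rot: [3.131, -0.246, 0.007]
ft_force: [0.0, -0.4, -4.7]
grip_width: 0.479
grip_force: 39.7
time: 6.0
position: [0.5667, 0.1151, 0.2041]
tool_rot: [-3.131, 0.241, 0.001]
ft_force: [-0.0, -0.9, -4.6]
grip_width: 0.482
grip_force: 39.7
time: 6.5
position: [0.5674, 0.1113, 0.1798]
tool_rot: [3.131, -0.249, 0.001]
ft_force: [1.3, 0.1, -4.5]
grip_width: 0.48
grip_force: 39.7
[0.56741701 0.11127414 0.17981534] -99.08372483547839 [319.54561839 147.96672581] [317.9329381  167.46636626]
```

View pics/e.png

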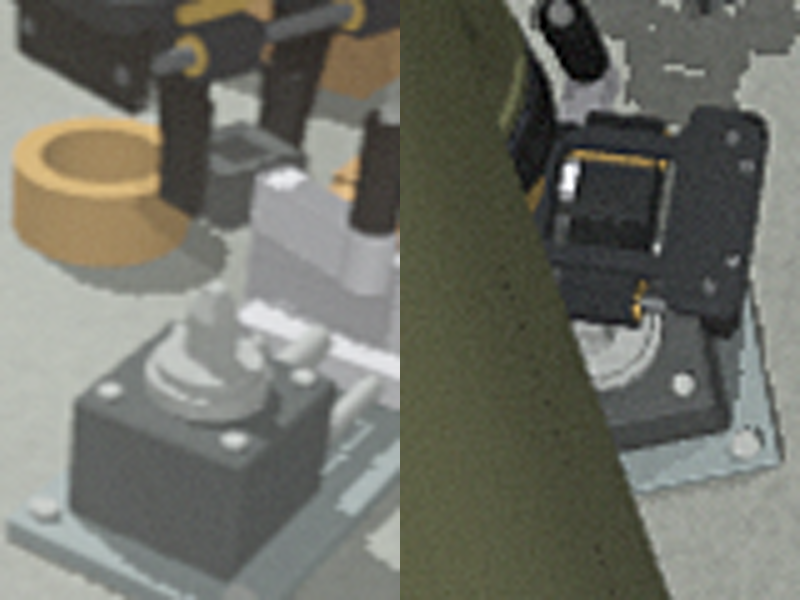

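The scene crop (left) shows the hub held level above the shaft. The hole top is near (240,150), the handle base near (375,230) and the shaft tip near (212,285). I'll compare these with nominal projections.

Run:
```python
from h import *
p=np.array([.5674,.1113,.1762]);a=np.radians(-9.1)
w=lambda x,y,z:p+[x*np.cos(a)-y*np.sin(a),x*np.sin(a)+y*np.cos(a),z]
g=lambda X:((proj("scene",X)-[275,110]+.5)*5).round()
print("hole",g(w(0,0,.024)),"near corner b/t",g(w(.021,-.021,0)),g(w(.021,-.021,.024)),"right top corner",g(w(.021,.021,.024)),"handle base/top",g(w(.08,0,.025)),g(w(.08,0,.07)),"tip",g([.567,.1135,.131]))
```

```text
hole [230. 148.] near corner b/t [219. 233.] [225. 180.] right top corner [303. 155.] handle base/top [370. 223.] [387. 115.] tip [217. 290.]
```

Agreement is within about 2 mm. Descending in stages with force checks.

```bash
python3 -m crank '[[0,-0.005,0.005,-0.1,0],[0,-0.005,0.005,-0.2,0],[0,-0.005,0.005,-0.25,0],[0,-0.005,0.005,-0.25,0]]' 40
python3 -m crank '[[0,0,0,-0.02,0],[0,0,0,-0.04,0],[0,0,0,-0.06,0],[0,0,0,-0.06,0]]'
python3 -m crank '[[0,0,0,-0.02,0],[0,0,0,-0.04,0],[0,0,0,-0.04,0],[0,0,0,-0.04,0]]'
```

```text
time: 7.1
position: [0.5652, 0.1132, 0.128]
tool_rot: [3.132, -0.246, -0.005]
ft_force: [-0.2, -0.6, -4.5]
grip_width: 0.479
grip_force: 39.7
time: 7.6
position: [0.5651, 0.114, 0.1172]
tool_rot: [-3.132, 0.245, 0.003]
ft_force: [-4.0, 2.4, -2.6]
grip_width: 0.48
grip_force: 39.7
time: 8.1
position: [0.5649, 0.1137, 0.1089]
tool_rot: [3.132, -0.246, -0.004]
ft_force: [-5.0, 2.0, -5.0]
grip_width: 0.48
grip_force: 39.7
```

```bash
python3 -m crank '[[0,-0.005,0.002,-0.02,0],[0,-0.005,0.002,-0.035,0],[0,-0.005,0.002,-0.035,0],[0,-0.005,0.002,-0.035,0]]' 40
python3 -m crank '[[0,0,0,-0.01,0],[0,0,0,-0.015,0],[0,0,0,-0.015,0]]'
```

```text
time: 8.6
position: [0.5648, 0.1138, 0.1022]
tool_rot: [-3.132, 0.246, 0.001]
ft_force: [-3.5, 1.6, -3.8]
grip_width: 0.484
grip_force: 39.7
time: 8.98
position: [0.5649, 0.1138, 0.0998]
tool_rot: [3.132, -0.246, -0.001]
ft_force: [-6.6, 1.5, -1.3]
grip_width: 0.48
grip_force: 39.7
```

```bash
python3 -m crank '[[0,-0.005,0,-0.01,0],[0,-0.005,0,-0.015,0],[1,-0.005,0,-0.01,0],[1,-0.005,0,-0.01,0],[1,-0.005,0,-0.01,0]]' 40
python3 -m crank '[[1,0,0,0.02,0],[1,0,0,0.1,0],[1,0,0,0.3,0],[1,0,0,0.6,0],[1,-0.3,-0.3,0.6,0]]'
python3 -m crank '[[1,-0.3,-0.4,0,0],[1,-0.3,-0.7,0,0],[1,-0.3,-1,0,0],[1,-0.3,-1,0,0]]'
python3 - <<'E'
from h import *
import cv2
print(get_state()['position'])
A=get_image("scene")[:,:,::-1];B=get_image("top")[:,:,::-1]
f=lambda m,x,y:cv2.resize(m[y:y+120,x:x+80],None,fx=5,fy=5,interpolation=cv2.INTER_CUBIC)
cv2.imwrite("pics/f.png",np.hstack([f(A,285,110),f(B,155,90)]))
E
```

```text
time: 9.6
position: [0.5653, 0.1134, 0.0981]
tool_rot: [-3.132, 0.247, -0.003]
ft_force: [0.1, -0.2, -0.3]
grip_width: 0.735
grip_force: 0.0
time: 10.22
position: [0.5249, 0.0742, 0.2245]
tool_rot: [-3.127, 0.234, -0.02]
ft_force: [0.6, -1.3, -0.7]
grip_width: 0.993
grip_force: 0.0
time: 10.72
position: [0.4593, -0.1346, 0.219]
tool_rot: [3.129, -0.254, 0.003]
ft_force: [0.2, 0.2, 0.0]
grip_width: 0.999
grip_force: 0.0
[ 0.45927653 -0.13457902  0.2190056 ]
```

View pics/f.png

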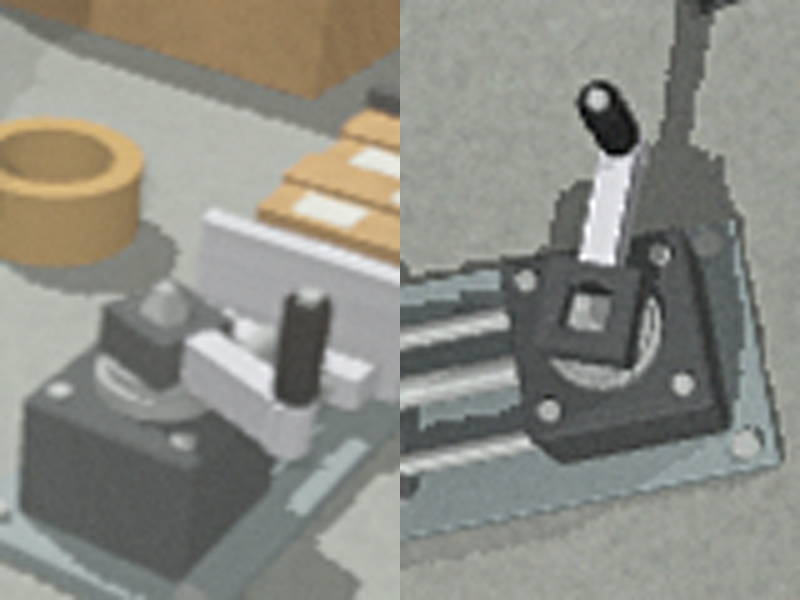

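The crank is seated squarely on the shaft, its underside level with the shoulder. The handle pin is at top crop (598,98) and scene crop (310,295). Next I'll triangulate the handle and plan the winding circle.

Run:
```python
from h import *
t=(155+198/5-.5,90+98/5-.5);s=(285+310/5-.5,110+295/5-.5)
a=ray("top",*t,.165);b=ray("scene",*s,.165);print(a,b)
C=np.array([.565,.1137]);print(a[:2]-C,np.linalg.norm(a[:2]-C),np.degrees(np.arctan2(*(a[:2]-C)[::-1])))
th=-9
H=C+.08*np.array([np.cos(np.radians(th)),np.sin(np.radians(th))]);p=get_state()['position'];print("H",H,"to handle units",(H-p[:2])/.2)
for k in range(0,34):
  q=np.radians(th-20*k)
  d=.08*np.array([np.cos(q)-np.cos(np.radians(th-20*(k//5*5))),np.sin(q)-np.sin(np.radians(th-20*(k//5*5)))])/.2
  if k%5==0 : 
    e=[.08*np.array([np.cos(np.radians(th-20*(k+j)))-np.cos(q),np.sin(np.radians(th-20*(k+j)))-np.sin(q)])/.2 for j in range(1,6)]
    print(k,[[round(float(x),3),round(float(y),3)] for x,y in e])
```

```text
[0.64711743 0.09935098 0.165     ] [0.6432254  0.10517858 0.165     ]
[ 0.08211743 -0.01434902] 0.08336165789798099 -9.911667392498478
H [0.64401507 0.10118524] to handle units [0.92242234 1.17713842]
0 [[-0.045, -0.131], [-0.133, -0.239], [-0.252, -0.311], [-0.388, -0.337], [-0.525, -0.316]]
5 [[-0.122, 0.067], [-0.213, 0.172], [-0.262, 0.302], [-0.265, 0.441], [-0.22, 0.572]]
10 [[0.087, 0.108], [0.207, 0.18], [0.343, 0.206], [0.48, 0.184], [0.602, 0.117]]
15 [[0.091, -0.105], [0.141, -0.235], [0.143, -0.373], [0.098, -0.505], [0.011, -0.613]]
20 [[-0.119, -0.072], [-0.255, -0.098], [-0.393, -0.076], [-0.514, -0.009], [-0.605, 0.096]]
25 [[-0.05, 0.13], [-0.052, 0.269], [-0.007, 0.4], [0.08, 0.508], [0.2, 0.579]]
30 [[0.136, 0.027], [0.274, 0.005], [0.395, -0.063], [0.486, -0.167], [0.536, -0.297]]
```

```bash
python3 -m crank '[[1,0.15,0.25,0,0],[1,0.35,0.5,0,0],[1,0.55,0.75,0,0],[1,0.75,1,0,0],[1,0.75,1,0,0]]'
python3 -m crank '[[1,0.175,0.175,0,0],[1,0.175,0.175,-0.1,0],[1,0.175,0.175,-0.3,0],[1,0.175,0.175,-0.455,0],[1,0.175,0.175,-0.455,0]]'
python3 -m crank '[[0,0,0,0,0],[0,0,0,0,0],[0,0,0,0,0],[0,0,0,0,0],[0,0,0,0,0]]' 15
python3 -m crank '[[0,0,0,0,0],[0,0,0,0,0],[0,0,0,0,0],[0,0,0,0,0],[0,0,0,0,0]]' 15
python3 -c "
from bench import *; print(get_state()['position'])"
```

```text
time: 11.45
position: [0.6106, 0.0776, 0.2177]
tool_rot: [-3.127, 0.23, 0.001]
ft_force: [-0.5, -0.9, -0.1]
grip_width: 1.001
grip_force: 0.0
time: 12.08
position: [0.6424, 0.1032, 0.1242]
tool_rot: [3.13, -0.247, -0.009]
ft_force: [0.0, 0.2, 0.9]
grip_width: 1.0
grip_force: 0.0
time: 12.7
position: [0.6451, 0.1046, 0.1267]
tool_rot: [3.132, -0.246, 0.0]
ft_force: [-0.4, 0.0, 0.6]
grip_width: 0.516
grip_force: 0.0
time: 13.32
position: [0.645, 0.1044, 0.1265]
tool_rot: [3.132, -0.246, -0.0]
ft_force: [-0.1, -2.6, -0.4]
grip_width: 0.223
grip_force: 15.0
[0.64495411 0.10435536 0.12652083]
```

```bash
python3 -m crank '[[0,-0.05,-0.147,0,0],[0,-0.138,-0.255,0,0],[0,-0.257,-0.327,0,0],[0,-0.393,-0.353,0,0],[0,-0.53,-0.332,0,0]]' 20
python3 -m crank '[[0,0,0,0,0],[0,0,0,0,0]]'
```

```text
time: 13.95
position: [0.5394, 0.0371, 0.1267]
tool_rot: [3.132, -0.249, 0.004]
ft_force: [4.2, 2.3, -2.5]
grip_width: 0.224
grip_force: 20.0
time: 14.2
position: [0.5394, 0.0375, 0.1266]
tool_rot: [3.131, -0.246, -0.0]
ft_force: [-1.5, -2.5, -0.8]
grip_width: 0.221
grip_force: 20.0
```

```bash
python3 -m crank '[[0,-0.122,0.067,0,0],[0,-0.213,0.172,0,0],[0,-0.262,0.302,0,0],[0,-0.265,0.441,0,0],[0,-0.22,0.572,0,0]]' 20
python3 -m crank '[[0,0.087,0.108,0,0],[0,0.207,0.18,0,0],[0,0.343,0.206,0,0],[0,0.48,0.184,0,0],[0,0.602,0.117,0,0]]'
python3 -m crank '[[0,0.091,-0.105,0,0],[0,0.141,-0.235,0,0],[0,0.143,-0.373,0,0],[0,0.098,-0.505,0,0],[0,0.011,-0.613,0,0]]'
python3 -m crank '[[0,-0.119,-0.072,0,0],[0,-0.255,-0.098,0,0],[0,-0.393,-0.076,0,0]]'
python3 -c "
from bench import *; print(get_state()['position'])"
```

```text
time: 14.82
position: [0.4949, 0.1535, 0.1265]
tool_rot: [3.131, -0.245, -0.001]
ft_force: [5.3, -5.6, -3.8]
grip_width: 0.223
grip_force: 20.0
time: 15.45
position: [0.6149, 0.1759, 0.1258]
tool_rot: [3.13, -0.245, -0.008]
ft_force: [-7.8, -6.6, 4.8]
grip_width: 0.223
grip_force: 20.0
time: 16.08
position: [0.6193, 0.0549, 0.1265]
tool_rot: [-3.127, 0.245, -0.003]
ft_force: [-0.2, 3.4, -2.0]
grip_width: 0.223
grip_force: 20.0
time: 16.45
position: [0.5405, 0.0368, 0.1267]
tool_rot: [-3.131, 0.25, -0.004]
ft_force: [1.5, -0.8, -3.7]
grip_width: 0.222
grip_force: 20.0
[0.54047104 0.03679879 0.1266689 ]
```

```bash
python3 -m crank '[[0,-0.121,0.067,0,0],[0,-0.212,0.172,0,0],[0,-0.262,0.302,0,0]]' 20
python3 -m crank '[[0,-0.002,0.139,0,0],[0,-0.002,0.139,0,0]]'
python3 -m crank '[[0,0.045,0.131,0,0],[0,0.045,0.131,0,0]]'
```

```text
time: 16.82
position: [0.4857, 0.0977, 0.1264]
tool_rot: [3.129, -0.249, -0.003]
ft_force: [2.2, -2.4, -2.0]
grip_width: 0.226
grip_force: 20.0
time: 17.08
position: [0.4861, 0.1296, 0.1267]
tool_rot: [-3.13, 0.239, 0.001]
ft_force: [-2.2, 0.8, 0.4]
grip_width: 0.222
grip_force: 20.0
time: 17.32
position: [0.4956, 0.1541, 0.1266]
tool_rot: [-3.13, 0.242, 0.001]
ft_force: [-1.7, 2.8, -0.6]
grip_width: 0.218
grip_force: 20.0
```

```bash
python3 -m crank '[[0,0.039,0.058,0,0],[0,0.039,0.058,0,0]]' 20
python3 -m crank '[[0,0.048,0.05,0,0],[0,0.048,0.05,0,0]]'
python3 - <<'E'
from h import *
import cv2
print(get_state()['position'])
A=get_image("scene")[:,:,::-1]
cv2.imwrite("pics/g.png",cv2.resize(A[100:240,270:410],None,fx=4,fy=4,interpolation=cv2.INTER_CUBIC))
E
```

```text
time: 17.58
position: [0.5029, 0.1645, 0.1265]
tool_rot: [-3.131, 0.245, 0.002]
ft_force: [-2.1, 2.9, 1.8]
grip_width: 0.222
grip_force: 20.0
time: 17.82
position: [0.5128, 0.1744, 0.1265]
tool_rot: [-3.131, 0.246, 0.001]
ft_force: [-1.9, 2.4, 0.6]
grip_width: 0.218
grip_force: 20.0
[0.51275578 0.17436056 0.12648557]
```

View pics/g.png

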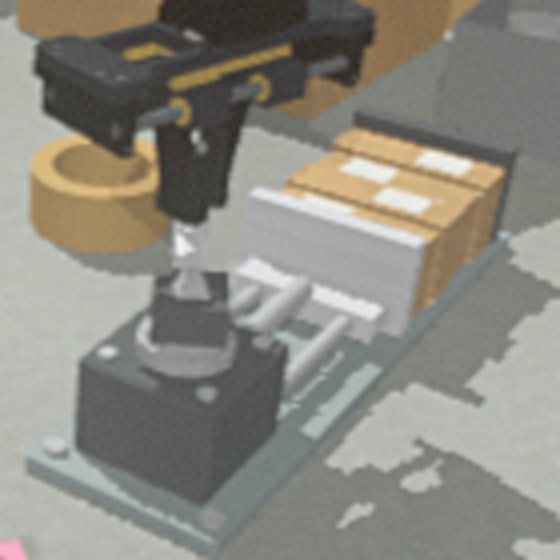

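The jaw has travelled close to the cartons, the crank is still seated, and the forces are still winding-level. I'll continue in 10° steps.

```bash
python3 -m crank '[[0,0.056,0.041,0,0],[0,0.056,0.041,0,0]]' 20
python3 -m crank '[[0,0.063,0.031,0,0],[0,0.063,0.031,0,0]]'
```

```text
time: 18.12
position: [0.5242, 0.1824, 0.1265]
tool_rot: [-3.131, 0.246, -0.001]
ft_force: [-0.8, 3.0, 0.1]
grip_width: 0.221
grip_force: 20.0
time: 18.38
position: [0.5374, 0.1886, 0.1265]
tool_rot: [-3.131, 0.246, -0.001]
ft_force: [-0.4, 2.2, -0.5]
grip_width: 0.224
grip_force: 20.0
```

```bash
python3 -m crank '[[0,0.067,0.019,0,0],[0,0.067,0.019,0,0],[0,0.067,0.019,0,0]]' 20
python3 -m crank '[[0,0.07,0.007,0,0],[0,0.07,0.007,0,0],[0,0.07,0.007,0,0]]'
```

```text
time: 18.75
position: [0.5504, 0.192, 0.1265]
tool_rot: [3.132, -0.247, 0.001]
ft_force: [0.3, 1.0, -0.8]
grip_width: 0.223
grip_force: 20.0
time: 19.12
position: [0.5644, 0.1933, 0.1266]
tool_rot: [3.132, -0.247, 0.001]
ft_force: [0.8, -0.3, -1.7]
grip_width: 0.223
grip_force: 20.0
```

```bash
python3 -m crank '[[0,0.069,-0.005,0,0],[0,0.069,-0.005,0,0],[0,0.069,-0.005,0,0]]' 20
python3 -m crank '[[0,0.067,-0.017,0,0],[0,0.067,-0.017,0,0],[0,0.067,-0.017,0,0]]'
```

```text
time: 19.5
position: [0.5764, 0.1925, 0.1262]
tool_rot: [3.13, -0.246, -0.006]
ft_force: [-5.4, -0.6, 1.8]
grip_width: 0.224
grip_force: 20.0
time: 19.88
position: [0.5833, 0.1914, 0.1256]
tool_rot: [3.129, -0.24, -0.025]
ft_force: [-19.0, 0.1, 7.8]
grip_width: 0.219
grip_force: 20.0
```

A hard stop: tangential force rose to 19 N. I'll relieve the load, open, and lift straight up.

```bash
python3 -m crank '[[0,-0.03,0.005,0,0],[0,-0.03,0.005,0,0],[1,-0.03,0.005,0,0],[1,-0.03,0.005,0,0],[1,-0.03,0.005,0,0]]' 20
python3 -m crank '[[1,0,0,0,0],[1,0,0,0,0],[1,0,0,0.1,0],[1,0,0,0.3,0],[1,0,0,0.55,0]]'
python3 -m crank '[[1,-0.1,-0.2,0,0],[1,-0.2,-0.5,0,0],[1,-0.3,-0.8,0,0],[1,-0.4,-1,0,0],[1,-0.4,-1,0,0]]'
python3 -m crank '[[1,-0.1,-0.25,0,0],[1,-0.1,-0.5,0,0],[1,-0.1,-0.6,0,0],[1,-0.1,-0.6,0,0]]'
python3 - <<'E'
from h import *
import cv2
A=get_image("scene")[:,:,::-1];B=get_image("top")[:,:,::-1]
f=lambda m,x,y:cv2.resize(m[y:y+140,x:x+130],None,fx=3,fy=3,interpolation=cv2.INTER_CUBIC)
cv2.imwrite("pics/i.png",np.hstack([f(A,280,100),f(B,100,95)]))
E
```

```text
time: 20.5
position: [0.5859, 0.19, 0.1269]
tool_rot: [-3.132, 0.247, -0.002]
ft_force: [-0.5, -0.1, 0.1]
grip_width: 0.478
grip_force: 0.0
time: 21.12
position: [0.5846, 0.1903, 0.2385]
tool_rot: [3.132, -0.246, -0.001]
ft_force: [-0.0, -0.3, 0.4]
grip_width: 0.978
grip_force: 0.0
time: 21.75
position: [0.5043, -0.0139, 0.238]
tool_rot: [3.128, -0.257, 0.002]
ft_force: [-0.1, 0.9, 0.4]
grip_width: 1.001
grip_force: 0.0
time: 22.25
position: [0.4856, -0.1295, 0.2371]
tool_rot: [-3.131, 0.247, -0.001]
ft_force: [0.2, 0.0, -0.1]
grip_width: 1.003
grip_force: 0.0
```

View pics/i.png

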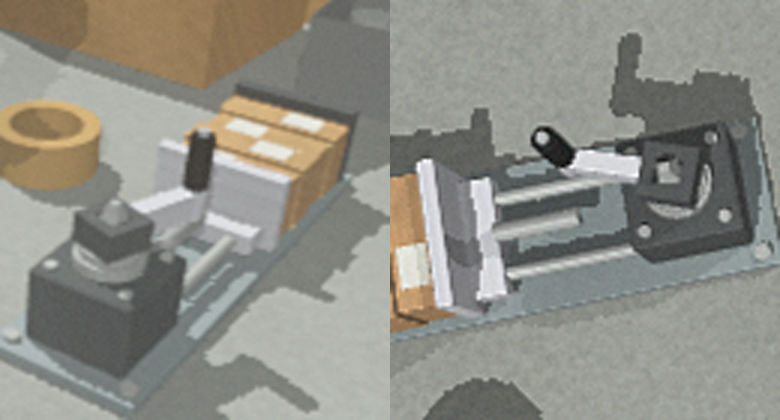

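The jaw plate is flush against the carton row and the crank is still down on the shoulder. The handle turned about 1.76 turns, ending on a hard stop, and the robot is clear.

```bash
python3 -c "
from bench import *; print(close_job())"
```

```text
the job is handed in; nothing more can be done
None
```

The job is handed in: the larger crank is down on the shaft and was wound about 1.76 turns clockwise until the jaw met a hard stop at the cartons; I then let go, and never touched the small crank.

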